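Open the polishing box for brushing out and hold its guard

ROBOT

A 6-joint arm with a two-finger parallel gripper is mounted at the origin on the work surface. World frame = base frame: x ahead of the robot, y to its left, z up, the work surface at z = 0. Lengths are in mm, angles in degrees, forces in N, time in s.
With the tool pointing down it reaches from about 300 to 850 mm from the base axis. Payload 4.2 kg.
Tool frame: the origin (TCP) lies on the centre line of the jaws, within the pads' length; the fingertips stand arm.finger_overhang ahead of it and the grasp point (between the pads) is the TCP (arm.finger_overhang is the distance from the TCP to the fingertips, in mm); z points along the fingers, y is the line along which they close (so a half turn about z gives the same grasp; the last joint's range is limited). The gripper opens to 91 mm and grips with 3 to 60 N. Pads are 32 mm wide; open, the fingers measure 118 mm over their backs; the gripper's body (76 mm by 178 mm) begins 60 mm behind the grasp point.
Start: joints at [-75.459, 18.312, 89.639, -0, 72.044, -1.146], TCP at [155.478, -553.595, 232.976] pointing down, gripper open.
Joint ranges: [-177.97, 177.97], [-48.28, 115.42], [12.27, 149.76], [-77.06, 257.06], [2.81, 150.46], [-146.56, 146.56]. Speed limits (degrees/s): [147.25, 147.25, 180, 180, 180, 180].

INTERFACE

Orientations are given as a 3x3 rotation matrix whose columns are the frame's x, y, z axes.
In Python, from station import arm gives the robot as it stands.
- The arm moves only by the tool play_rows, never from a script. Its argument "deltas" is a list of rows, each an object with "fingers": the opening, from 0 (shut) to 1 (fully open); "translation": the shift along the tool's x, y, z in units of 0.025 m (1.0 is 0.025 m), a list of three; "roll": the turn about the tool's z in units of 45 degrees (1.0 is 45 degrees). In form: [{"fingers": fingers, "translation": [tx, ty, tz], "roll": roll}, ...]. A call has 1 to 12 rows; each row shifts and turns the commanded pose from where the row before left it, along the tool's axes as they then stand; what a row does not reach is not made up. A row lasts 1/8 s, in which the tool goes at most 62.5 mm and 10.7 degrees, less where a joint would pass 70% of its speed; a pose out of reach is approached as far as the arm can. A call with a number of a shift or a turn outside -1 to 1 is refused whole. A call with a gripper value outside its range is refused whole. The fingers move at their own pace and stop on an object; the grip force is fixed at half the most. Time passes only in rows, so rows that do not move let the fingers close. It gives the time, the measured TCP pose, the force, the opening and the grip force at its end, in the units of the state.
- arm.sense(): the state, without advancing time (a new reading comes with each control period).
- arm.grab_frame(name): name is "scene" or "top" or "wrist"; returns the picture (420x560x3 uint8, red, green, blue); there is no depth.
- arm.camera_model(name): a dict with "intrinsics" (3x3 intrinsics, pixels), "world_from_camera" (4x4, takes a point from camera to world coordinates). Camera axes: x right, y down, z forward; pixel columns grow to the right and rows downward; lengths in mm; the calibration is good to about 2 mm. A picture is of the moment at which its call begins: read the wrist's pose just before it. camera_model takes no time and is no camera call; for the wrist camera it gives the pose at the moment of the call.
- arm.job_done(): hands the job in; it is judged then, once.
The state is a dict: "clock": time; "joint_positions": joint angles; "joint_vel": joint speeds; "effort": joint torques, N m; "position": TCP position; "tcp_rot": TCP orientation; "force": force on the tool from outside, world axes, zero at the start; "wrist_torque": the same for the moment, N m; "opening": finger opening in mm; "finger_force": force on a finger pad.
Only numpy, scipy, OpenCV 4.12 (cv2) and the standard library are available. Lean on these libraries where they do the work, as an engineer would, in place of code of your own. Each camera call takes 0.05 s, during which the arm holds its last target. There are 200 camera calls.

TASK

Open up the bench polishing box so that a colleague can brush its inside out over the sill into the dust drawer: pull the drawer all the way out to its stop, then raise the clear guard with the gripper and hold it 45 degrees open from its shut position, give or take five degrees. The guard falls shut when let go, so finish while still holding it there, with the drawer left fully out; leave the other things on the bench where they are.

Things in the scene. Friction and masses are not known exactly. Their poses are not given: they have to be found in the camera images.
- polisher: the polishing box, fixed: white sheet-metal case 340 mm wide (y). Origin on the table; x from its front to its back, y to the left (the robot's left at yaw 0), z up; its front looks to -x, about towards the robot. A plinth 75 mm high, x = -160 to 140 mm, has the dust drawer in its front; the chamber stands on it, x = -80 to 140 mm; roof 250 mm high, x = 41 to 140 mm
- sill (a point): middle of the sill's front edge, x = -160, z = 75 mm in the box's frame. The sill is the plinth's bare top, x = -160 to -80 mm. Behind it the chamber's side walls are 165 mm high at the front, their upper edges rising at 35 degrees to the roof; between them the front is open from 75 mm up to the guard's lower edge at 160 mm. Motor and felt wheel inside lie behind x = 25 mm
- drawer (a joint): how far the dust drawer is pulled out along the box's -x, in m: 0 = home, 0.100 = at its stop; it may start up to 20 mm out. It runs stiffly, about 3 N, and stays where it is left; 244 mm wide inside the plinth, front panel 258 mm wide, 9 to 67 mm high
- drawer_knob (a point): middle of the black drawer knob, moving with the drawer: a cylinder 24 mm in diameter and 20 mm long, lying along the box's x on a neck 12 mm thick, at mid-width of the drawer front, 42 mm above the table; this point lies 20 mm out from the drawer front, the knob spans 10 to 30 mm out
- guard (a joint): how far the clear guard is open, in rad: 0 = shut (sloping 35 degrees down from its hinge to its front edge), growing as the front edge rises; 0.785 = 45 degrees open (sloping 10 degrees up from hinge to front edge); stop at 1.45. No catch or spring: about 0.3 to 0.5 kg, it falls shut from any angle and needs about 1.5 to 3 N at the knob
- guard_knob (a point): grip point of the black guard knob, moving with the guard: a round knob 22 mm in diameter standing square on the panel at mid-width, 138 mm from the hinge line, its grip 12 to 42 mm above the panel's underside; this point is on its axis, 30 mm above the underside. Shut, it leans 35 degrees from vertical towards the front; at 45 degrees open it leans 10 degrees towards the back
- guard_edge (a point): middle of the clear guard's front edge (underside), 160 mm from the hinge. The guard is a clear 4 mm panel in a 6 mm aluminium frame, 340 mm wide; it projects about 10 mm beyond the front of the chamber's walls. Its hinge line is fixed, along the box's y at x = 41 mm, z = 251 mm in the box's frame (the roof's front edge)
- foam_pad: fixed yellow foam pad with rows of square pits, 140 x 140 mm, 24 mm high; origin at the centre of its underside
- basket: fixed open white plastic basket of small findings, 160 x 130 mm, 50 mm high; origin at the centre of its underside
- bangle_a: white bangle about 70 mm across, 9 mm thick, lying on the foam pad; origin at the centre of its underside
- bangle_b: white bangle about 67 mm across, lying on the table in front of the right side of the polishing box; origin as bangle_a
- bangle_c: white bangle about 67 mm across, lying on the table in front of the left side of the polishing box; origin as bangle_a
- brush: wooden-handled dusting brush 180 mm long, 20 mm high, lying on the table left of the drawer's path; origin at the middle of its underside, x axis from handle to bristles
- pliers: small red-handled pliers 145 mm long, 14 mm high, lying on the table right of the drawer's path; origin under the middle, x axis to the jaws
- mug: lidded steel mug 76 mm across, 130 mm high, standing left of the box; origin at the centre of its underside, handle to its +y
- drink: drink bottle 62 mm across, 190 mm high, standing right of the box; origin at the centre of its underside

How it is judged:
By the outcome, as a careful person would: the job done as asked, in the order asked, and still so for the second after the job is handed in, while the arm keeps its last pose, push and grip.
It also fails if it takes over 45 s, if anything falls off the work surface, if the arm or the gripper's body presses on something with over 40 N, if the wrist force passes 120 N, or if a joint passes its speed limit or range.

## Working session

There is one attempt and no reset: what is moved stays moved. The work goes in short steps, Python scripts to look and compute and a tool call to move; the robot and the scene stay as the last step left them, time stands still between calls to the robot, and variables do not carry over. Pictures are saved under pics/ and viewed, at most 10 in all, crops included, and the job is handed in when it is done.

Besides the shell and the picture viewer there is one more tool, called after ">>>" in YAML: its name, and indented under it one key for each argument. play_rows: Moves the arm, as the interface text tells. Its arguments: {"type":"object","properties":{"deltas":{"type":"array","items":{"type":"object","properties":{"fingers":{"type":"number"},"translation":{"type":"array","items":{"type":"number","minimum":-1,"maximum":1}},"roll":{"type":"number","minimum":-1,"maximum":1}}}}},"required":["deltas"]}

```bash
mkdir -p pics; python3 - <<'E'
from station import arm
import cv2,numpy as np
np.set_printoptions(precision=2,suppress=True)
s=arm.sense();print(s['clock'],s['position'],s['tcp_rot'],s['opening'],arm.finger_overhang)
for n in ["scene","top"]:
    im=arm.grab_frame(n);cv2.imwrite(f"pics/{n}0.png",im[:,:,::-1]);m=arm.camera_model(n);print(n,m["intrinsics"],m["world_from_camera"])
print(arm.camera_model("wrist"))
E
```

```text
0.0 [ 155.35 -553.12  232.1 ] [[ 0.96  0.27 -0.  ]
 [ 0.27 -0.96  0.  ]
 [ 0.   -0.   -1.  ]] 91.10858361324843 19.0
scene [[516.47   0.   282.05]
 [  0.   516.47 203.04]
 [  0.     0.     1.  ]] [[   1.      0.04   -0.05  607.28]
 [   0.06   -0.69    0.72 -945.55]
 [  -0.01   -0.73   -0.69 1038.01]
 [   0.      0.      0.      1.  ]]
top [[545.27   0.   282.64]
 [  0.   545.27 206.85]
 [  0.     0.     1.  ]] [[  -0.03   -0.98    0.2   239.01]
 [  -1.      0.03    0.     -5.37]
 [  -0.01   -0.2    -0.98 1746.53]
 [   0.      0.      0.      1.  ]]
{'intrinsics': array([[361.85,   0.  , 286.34],
       [  0.  , 361.85, 210.94],
       [  0.  ,   0.  ,   1.  ]]), 'world_from_camera': array([[   0.27,   -0.93,   -0.26,  228.64],
       [  -0.96,   -0.26,   -0.07, -533.58],
       [  -0.  ,    0.27,   -0.96,  384.54],
       [   0.  ,    0.  ,    0.  ,    1.  ]])}
```

View pics/scene0.png

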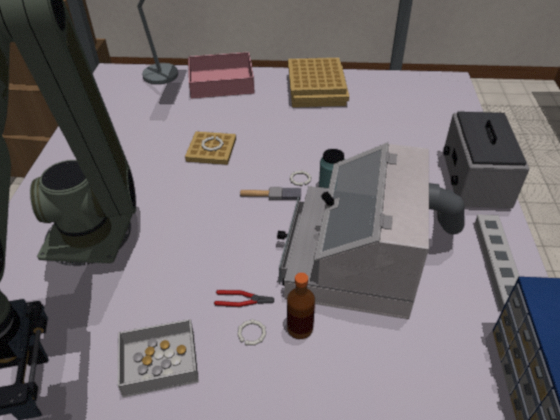

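View pics/top0.png

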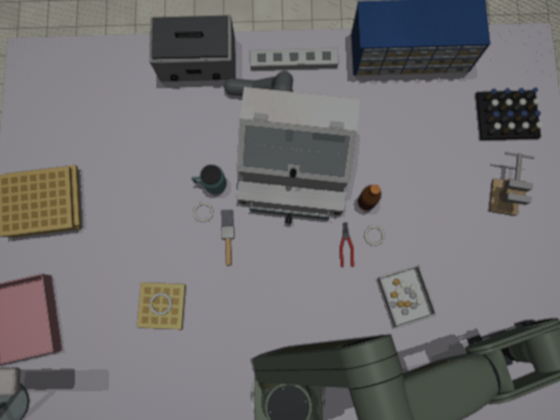

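Scene view: drawer knob near (282,235) and guard knob near (328,199). Top view: drawer knob near (289,219) and guard knob near (293,173). I'll enlarge these to measure them.

```bash
python3 - <<'E'
import cv2,numpy as np
a=cv2.imread("pics/top0.png")[80:230,225:370];b=cv2.imread("pics/scene0.png")[140:300,265:435]
h=lambda i,s:cv2.resize(i,None,fx=s,fy=s,interpolation=cv2.INTER_CUBIC)
A=h(a,2.7);B=h(b,2.4)
H=max(A.shape[0],B.shape[0]);p=lambda i:cv2.copyMakeBorder(i,0,H-i.shape[0],0,0,cv2.BORDER_CONSTANT)
o=np.hstack([p(A),p(B)]);print(A.shape,B.shape);cv2.imwrite("pics/crop1.png",o)
for n,(x0,y0,x1,y1) in {"top":(280,165,300,228),"scene":(272,185,340,245)}.items():
    g=cv2.imread(f"pics/{n}0.png").max(2)
    m=np.zeros_like(g);m[y0:y1,x0:x1]=(g[y0:y1,x0:x1]<45)
    k,l,st,c=cv2.connectedComponentsWithStats(m)
    for i in range(1,k):
        if st[i,4]>8: print(n,st[i],c[i])
E
```

```text
(405, 392, 3) (384, 408, 3)
top [290 169   6   9  44] [292.59090909 173.02272727]
top [284 214   9  10  53] [288.28301887 217.73584906]
scene [322 192  12  14 104] [327.73076923 198.81730769]
scene [278 232   9   7  49] [281.44897959 234.87755102]
```

View pics/crop1.png

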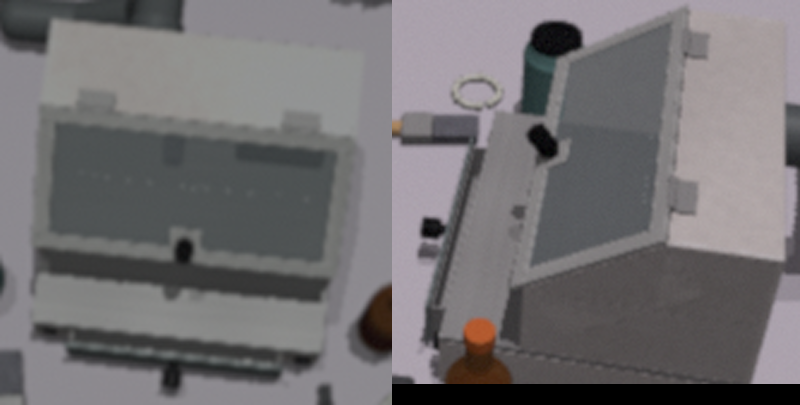

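The crop shows the drawer slightly out with its knob in front, the guard knob upright at the panel's front edge, the sill's front edge from (33,325) to (322,352) and the roof's back edge from (55,20) to (362,52).

```bash
cat > h.py <<'E'
from station import arm
import numpy as np, cv2
np.set_printoptions(precision=1,suppress=True)
def ray(m,u,v):
    T=m["world_from_camera"];d=T[:3,:3]@np.linalg.inv(m["intrinsics"])@[u,v,1];return T[:3,3],d/np.linalg.norm(d)
def plane(m,u,v,z):
    o,d=ray(m,u,v);return o+d*(z-o[2])/d[2]
def tri(rs):
    A=sum(np.eye(3)-np.outer(d,d) for o,d in rs);b=sum((np.eye(3)-np.outer(d,d))@o for o,d in rs);return np.linalg.solve(A,b)
E
python3 - <<'E'
from h import *
t=arm.camera_model("top");s=arm.camera_model("scene")
for n,a,b,z in [("gk",(292.6,173),(327.7,198.8),196),("dk",(288.3,218.5),(281.5,234.9),42)]:
    print(n,tri([ray(t,*a),ray(s,*b)]),plane(t,*a,z),plane(s,*b,z))
for a,b,z in [((237.2,200.4),(344.3,210.4),75),((245.4,87.4),(359,99.3),250)]:
    p=plane(t,*a,z);q=plane(t,*b,z);d=p-q;print(p,q,np.linalg.norm(d),(p+q)/2,"yaw",np.degrees(np.arctan2(-d[0],d[1])))
E
```

```text
gk [652.3 -32.7 192.9] [652.1 -32.6 196. ] [651.6 -36.3 196. ]
dk [541.  -17.9  44.7] [544.4 -17.2  42. ] [538.1 -16.6  42. ]
[600.5 141.6  75. ] [ 559.3 -192.3   75. ] 336.50834414648705 [579.9 -25.4  75. ] yaw -7.027206886722464
[900.7  99.  250. ] [ 853.9 -231.4  250. ] 333.70725783080877 [877.3 -66.2 250. ] yaw -8.056189243421743
```

>>> play_rows:
  deltas:
    - {"fingers":1,"translation":[0,0,0],"roll":0.13}
    - {"fingers":1,"translation":[0,0,0],"roll":0.13}
    - {"fingers":1,"translation":[0,0,0],"roll":0.13}
    - {"fingers":1,"translation":[0,0,0],"roll":0.126}
    - {"fingers":1,"translation":[0.48,-0.96,0],"roll":0}
    - {"fingers":1,"translation":[0.48,-0.96,0],"roll":0}
    - {"fingers":1,"translation":[0.48,-0.96,0],"roll":0}
    - {"fingers":1,"translation":[0.48,-0.96,0],"roll":0}
    - {"fingers":1,"translation":[0.48,-0.96,0],"roll":0}
    - {"fingers":1,"translation":[0.48,-0.96,0],"roll":0}
    - {"fingers":1,"translation":[0.48,-0.96,0],"roll":0}
    - {"fingers":1,"translation":[0.48,-0.96,0],"roll":0}

```text
clock: 1.6
position: [276.1, -374.9, 232.6]
tcp_rot: [[0.991, -0.131, -0.0], [-0.131, -0.991, 0.001], [-0.0, -0.001, -1.0]]
force: [-0.3, 0.5, -1.0]
opening: 91.1
finger_force: 0.0
```

>>> play_rows:
  deltas:
    - {"fingers":1,"translation":[0.48,-0.97,0],"roll":0}
    - {"fingers":1,"translation":[0.48,-0.97,0],"roll":0}
    - {"fingers":1,"translation":[0.48,-0.97,0],"roll":0}
    - {"fingers":1,"translation":[0.48,-0.97,0],"roll":0}
    - {"fingers":1,"translation":[0.48,-0.97,0],"roll":0}
    - {"fingers":1,"translation":[0.48,-0.97,0],"roll":0}
    - {"fingers":1,"translation":[0.48,-0.97,0],"roll":0}
    - {"fingers":1,"translation":[0.48,-0.97,0],"roll":0}
    - {"fingers":1,"translation":[0.48,-0.97,0],"roll":0}
    - {"fingers":1,"translation":[0.48,-0.97,0],"roll":0}
    - {"fingers":1,"translation":[0.48,-0.97,0],"roll":0}
    - {"fingers":1,"translation":[0.48,-0.97,0],"roll":0}

```text
clock: 3.1
position: [456.9, -105.4, 232.6]
tcp_rot: [[0.991, -0.131, -0.001], [-0.131, -0.991, 0.0], [-0.001, 0.0, -1.0]]
force: [-0.5, 0.8, -0.1]
opening: 91.4
finger_force: 0.0
```

>>> play_rows:
  deltas:
    - {"fingers":1,"translation":[0.48,-0.97,0],"roll":0}
    - {"fingers":1,"translation":[0.48,-0.97,0],"roll":0}
    - {"fingers":1,"translation":[0.48,-0.97,0],"roll":0}
    - {"fingers":1,"translation":[0.48,-0.97,0],"roll":0}
    - {"fingers":1,"translation":[0,0,0],"roll":0}
    - {"fingers":1,"translation":[0,0,0],"roll":0}

```text
clock: 3.85
position: [516.4, -16.8, 232.6]
tcp_rot: [[0.991, -0.131, -0.001], [-0.131, -0.991, -0.001], [-0.001, 0.001, -1.0]]
force: [0.7, 0.2, 0.2]
opening: 91.1
finger_force: 0.0
```

```bash
python3 - <<'E'
from h import *
s=arm.sense();print(s['clock'],s['position'],s['tcp_rot'],s['force'])
w=arm.camera_model("wrist");im=arm.grab_frame("wrist")[:,:,::-1];cv2.imwrite("pics/w1.png",im)
for P in [(541,-18,42),(652,-33,194)]:
    T=np.linalg.inv(w["world_from_camera"]);c=T[:3,:3]@P+T[:3,3];q=w["intrinsics"]@c;print(q[:2]/q[2])
E
```

```text
3.85 [516.4 -16.8 232.6] [[ 1.  -0.1 -0. ]
 [-0.1 -1.  -0. ]
 [-0.   0.  -1. ]] [0.7 0.2 0.2]
[283.2 165.6]
[281.  -26.3]
```

View pics/w1.png

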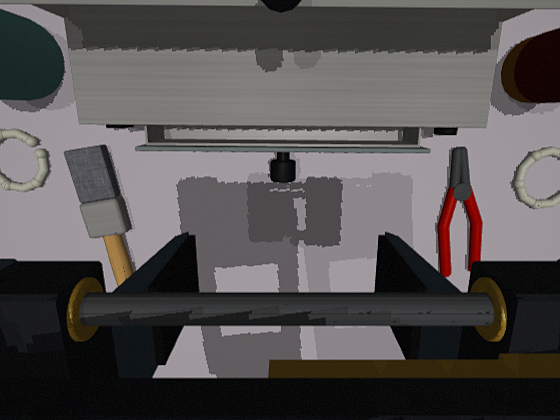

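Wrist view: knob at about (283,170) and the drawer front's top edge from (135,150) to (430,152). The sill edge runs from (78,124) to (487,127).

```bash
python3 - <<'E'
from h import *
w=arm.camera_model("wrist")
def L(a,b,z):
    p=plane(w,*a,z);q=plane(w,*b,z);d=p-q;print(p,q,np.linalg.norm(d),(p+q)/2,np.degrees(np.arctan2(-d[0],d[1])))
L((135,148.5),(430,151.5),67);L((78,124),(487,127),75)
print(plane(w,283.5,159,50),plane(w,283.5,183,46),plane(w,283.5,170,44))
E
```

```text
[576.5 106.9  67. ] [ 540.2 -147.6   67. ] 257.11141475886194 [558.3 -20.3  67. ] -8.116066717080491
[602.8 145.7  75. ] [ 555.6 -192.3   75. ] 341.2909894313324 [579.2 -23.3  75. ] -7.944093648588537
[548.2 -19.6  50. ] [525.1 -16.4  46. ] [537.1 -18.   44. ]
```

>>> play_rows:
  deltas:
    - {"fingers":1,"translation":[0.4,-0.05,0.95],"roll":0.011}
    - {"fingers":1,"translation":[0.38,-0.04,0.95],"roll":0}
    - {"fingers":1,"translation":[0,0,0.95],"roll":0}
    - {"fingers":1,"translation":[0,0,0.95],"roll":0}
    - {"fingers":1,"translation":[0,0,0.95],"roll":0}
    - {"fingers":1,"translation":[0,0,0.95],"roll":0}
    - {"fingers":1,"translation":[0,0,0.95],"roll":0}
    - {"fingers":1,"translation":[0,0,0.95],"roll":0}
    - {"fingers":0.2,"translation":[0,0,0],"roll":0}
    - {"fingers":0,"translation":[0,0,0],"roll":0}
    - {"fingers":0,"translation":[0,0,0],"roll":0}
    - {"fingers":0,"translation":[0,0,0],"roll":0}

```text
clock: 5.4
position: [537.1, -16.8, 43.8]
tcp_rot: [[0.99, -0.14, 0.002], [-0.14, -0.99, -0.0], [0.002, -0.0, -1.0]]
force: [-0.2, 0.6, -0.3]
opening: 54.1
finger_force: 0.0
```

>>> play_rows:
  deltas:
    - {"fingers":0,"translation":[0,0,0],"roll":0}
    - {"fingers":0,"translation":[0,0,0],"roll":0}
    - {"fingers":0,"translation":[0,0,0],"roll":0}

```text
clock: 5.78
position: [536.7, -16.3, 43.0]
tcp_rot: [[0.99, -0.14, 0.0], [-0.14, -0.99, 0.001], [0.0, -0.001, -1.0]]
force: [0.7, 14.9, -0.0]
opening: 24.2
finger_force: 7.8
```

>>> play_rows:
  deltas:
    - {"fingers":0,"translation":[0,-0.04,0],"roll":0}
    - {"fingers":0,"translation":[-0.2,0,0],"roll":0}
    - {"fingers":0,"translation":[-0.4,0,0],"roll":0}
    - {"fingers":0,"translation":[-0.4,0,0],"roll":0}
    - {"fingers":0,"translation":[-0.4,0,0],"roll":0}
    - {"fingers":0,"translation":[-0.4,0,0],"roll":0}
    - {"fingers":0,"translation":[-0.4,0,0],"roll":0}
    - {"fingers":0,"translation":[-0.4,0,0],"roll":0}

```text
clock: 6.78
position: [471.7, -6.8, 42.9]
tcp_rot: [[0.99, -0.139, -0.0], [-0.139, -0.99, -0.0], [-0.0, 0.0, -1.0]]
force: [2.5, -4.0, -1.2]
opening: 23.2
finger_force: 30.0
```

>>> play_rows:
  deltas:
    - {"fingers":0,"translation":[-0.2,0,0],"roll":0}
    - {"fingers":0,"translation":[-0.16,0,0],"roll":0}
    - {"fingers":0,"translation":[0,0,0],"roll":0}

```text
clock: 7.15
position: [462.6, -5.5, 42.9]
tcp_rot: [[0.99, -0.139, -0.002], [-0.139, -0.99, -0.0], [-0.002, 0.0, -1.0]]
force: [-1.3, -4.1, 1.2]
opening: 22.8
finger_force: 30.0
```

>>> play_rows:
  deltas:
    - {"fingers":0,"translation":[-0.1,0,0],"roll":0}
    - {"fingers":0,"translation":[-0.1,0,0],"roll":0}
    - {"fingers":0,"translation":[-0.1,0,0],"roll":0}

```text
clock: 7.52
position: [456.6, -4.7, 42.9]
tcp_rot: [[0.99, -0.139, 0.001], [-0.139, -0.99, -0.001], [0.001, 0.0, -1.0]]
force: [1.4, -5.2, -1.8]
opening: 23.5
finger_force: 30.0
```

>>> play_rows:
  deltas:
    - {"fingers":0,"translation":[-0.1,0,0],"roll":0}
    - {"fingers":0,"translation":[-0.1,0,0],"roll":0}

```text
clock: 7.78
position: [456.0, -4.5, 43.0]
tcp_rot: [[0.99, -0.139, 0.011], [-0.139, -0.99, -0.002], [0.011, 0.0, -1.0]]
force: [13.5, -9.2, -17.3]
opening: 23.5
finger_force: 30.0
```

>>> play_rows:
  deltas:
    - {"fingers":0,"translation":[0.1,0,0],"roll":0}
    - {"fingers":0.6,"translation":[0,0,0],"roll":0}
    - {"fingers":1,"translation":[0,0,0],"roll":0}
    - {"fingers":1,"translation":[0,0,0],"roll":0}
    - {"fingers":1,"translation":[0,0,-0.5],"roll":0}
    - {"fingers":1,"translation":[0,0,-0.9],"roll":0}
    - {"fingers":1,"translation":[0,0,-1],"roll":0}
    - {"fingers":1,"translation":[0,0,-1],"roll":0}
    - {"fingers":1,"translation":[0,0,-1],"roll":0}
    - {"fingers":1,"translation":[0,0,-1],"roll":0}
    - {"fingers":1,"translation":[0,0,-1],"roll":0}
    - {"fingers":1,"translation":[0,0,-1],"roll":0}

```text
clock: 9.28
position: [453.2, -3.9, 229.7]
tcp_rot: [[0.99, -0.14, 0.001], [-0.14, -0.99, 0.0], [0.001, -0.0, -1.0]]
force: [-0.0, 1.0, -0.3]
opening: 90.9
finger_force: 0.0
```

>>> play_rows:
  deltas:
    - {"fingers":1,"translation":[0.4,0,-1],"roll":0}
    - {"fingers":1,"translation":[0.95,0.03,-0.6],"roll":0}
    - {"fingers":1,"translation":[1,0.03,0],"roll":0}
    - {"fingers":1,"translation":[1,0,0],"roll":0}
    - {"fingers":1,"translation":[1,0,0],"roll":0}
    - {"fingers":1,"translation":[1,0,0],"roll":0}
    - {"fingers":1,"translation":[0.95,0,0],"roll":0}
    - {"fingers":1,"translation":[0,0,0],"roll":0}
    - {"fingers":1,"translation":[0,0,0],"roll":0}

```text
clock: 10.4
position: [608.4, -27.3, 268.3]
tcp_rot: [[0.99, -0.14, -0.001], [-0.14, -0.99, 0.0], [-0.001, -0.0, -1.0]]
force: [0.0, 1.0, 0.6]
opening: 91.0
finger_force: 0.0
```

```bash
python3 - <<'E'
from h import *
s=arm.sense();print(s['clock'],s['position'],s['tcp_rot'],s['force'],s['opening'])
im=arm.grab_frame("wrist")[:,:,::-1];cv2.imwrite("pics/w2.png",im)
im=arm.grab_frame("top")[:,:,::-1];cv2.imwrite("pics/t2.png",im)
E
```

```text
10.4 [608.4 -27.3 268.3] [[ 1.  -0.1 -0. ]
 [-0.1 -1.   0. ]
 [-0.  -0.  -1. ]] [0.  1.  0.6] 91.01447354047998
```

View pics/w2.png

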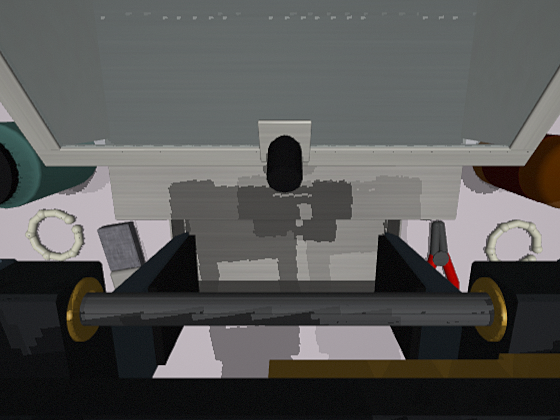

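Wrist view: guard knob from about (285,137) at its base to (285,191), with its top face's centre near (285,175). The drawer is out beneath.

```bash
python3 - <<'E'
from h import *
w=arm.camera_model("wrist")
print(plane(w,285,175,206.2),plane(w,285,165,196.4))
T=np.linalg.inv(w["world_from_camera"])
O=np.array([737.8,-46]);X=np.array([.990,-.139])
for x,z in [(-96.1,206.2),(-89.2,196.4),(-79,181.6),(-90,159.2)]:
    P=np.r_[O+x*X,z];q=w["intrinsics"]@(T[:3,:3]@P+T[:3,3]);print(P,q[:2]/q[2])
t=arm.camera_model("top");T=np.linalg.inv(t["world_from_camera"])
for d in (90,95,100):
    P=np.r_[O-(180+d)*X,42];q=t["intrinsics"]@(T[:3,:3]@P+T[:3,3]);print(d,q[:2]/q[2])
E
```

```text
[646.4 -32.7 206.2] [650.9 -33.3 196.4]
[642.7 -32.6 206.2] [285.7 181. ]
[649.5 -33.6 196.4] [285.8 167.1]
[659.6 -35.  181.6] [285.8 148.2]
[648.7 -33.5 159.2] [285.8 160.3]
90 [286.2 241.7]
95 [286.  243.2]
100 [285.8 244.8]
```

>>> play_rows:
  deltas:
    - {"fingers":1,"translation":[0.8,0.015,0.2],"roll":0}
    - {"fingers":1,"translation":[0.72,0,0.6],"roll":0}
    - {"fingers":1,"translation":[0,0,0.8],"roll":0}
    - {"fingers":1,"translation":[0,0,0.6],"roll":0}
    - {"fingers":0.5,"translation":[0,0,0.37],"roll":0}
    - {"fingers":0,"translation":[0,0,0],"roll":0}
    - {"fingers":0,"translation":[0,0,0],"roll":0}
    - {"fingers":0,"translation":[0,0,0],"roll":0}
    - {"fingers":0,"translation":[0,0,0],"roll":0}
    - {"fingers":0,"translation":[0,0,0],"roll":0}
    - {"fingers":0,"translation":[0,0,0],"roll":0}
    - {"fingers":0,"translation":[0,0,0],"roll":0}

```text
clock: 12.0
position: [647.2, -31.6, 203.8]
tcp_rot: [[0.99, -0.14, 0.001], [-0.14, -0.99, 0.003], [0.0, -0.003, -1.0]]
force: [0.4, 4.8, 0.3]
opening: 21.4
finger_force: 30.0
```

```bash
python3 - <<'E'
from h import *
im=arm.grab_frame("scene")[60:340,200:480,::-1];s=arm.sense();print(s['clock'],s['position'],s['force'],s['opening'],s['finger_force'])
cv2.imwrite("pics/s3.png",cv2.resize(im,None,fx=2,fy=2,interpolation=cv2.INTER_CUBIC))
E
```

```text
12.05 [647.2 -31.6 203.8] [1.3 4.5 0.6] 21.366861534307308 29.99957799911499
```

View pics/s3.png

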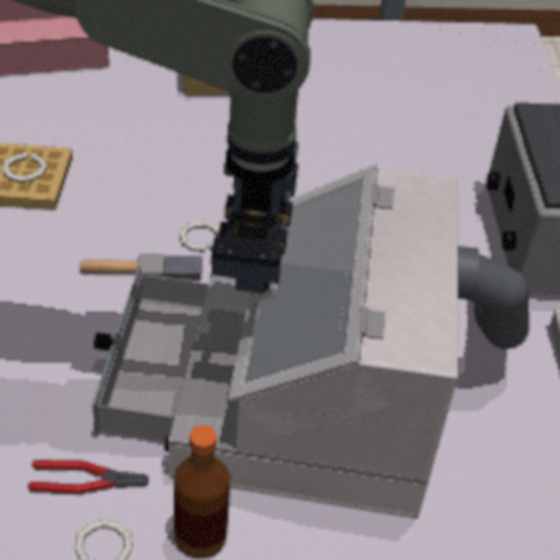

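>>> play_rows:
  deltas:
    - {"fingers":0,"translation":[-0.11,0,-0.35],"roll":0}
    - {"fingers":0,"translation":[-0.09,0,-0.36],"roll":0}
    - {"fingers":0,"translation":[-0.06,0,-0.36],"roll":0}
    - {"fingers":0,"translation":[-0.04,0,-0.37],"roll":0}
    - {"fingers":0,"translation":[-0.01,0,-0.37],"roll":0}
    - {"fingers":0,"translation":[0,0,-0.37],"roll":0}

```text
clock: 12.8
position: [637.5, -30.2, 256.5]
tcp_rot: [[0.99, -0.139, -0.006], [-0.139, -0.99, 0.004], [-0.007, -0.003, -1.0]]
force: [-1.3, 5.6, -4.6]
opening: 21.0
finger_force: 30.0
```

>>> play_rows:
  deltas:
    - {"fingers":0,"translation":[0.03,0,-0.37],"roll":0}
    - {"fingers":0,"translation":[0.05,0,-0.36],"roll":0}
    - {"fingers":0,"translation":[0.08,0,-0.36],"roll":0}
    - {"fingers":0,"translation":[0.1,0,-0.36],"roll":0}
    - {"fingers":0,"translation":[0.12,0,-0.35],"roll":0}
    - {"fingers":0,"translation":[0.15,0,-0.34],"roll":0}

```text
clock: 13.55
position: [649.6, -31.9, 310.2]
tcp_rot: [[0.99, -0.139, -0.009], [-0.139, -0.99, 0.004], [-0.01, -0.003, -1.0]]
force: [-4.2, 6.1, -3.0]
opening: 20.9
finger_force: 30.0
```

>>> play_rows:
  deltas:
    - {"fingers":0,"translation":[0,0,0],"roll":0}
    - {"fingers":0,"translation":[0,0,0],"roll":0}
    - {"fingers":0,"translation":[0,0,0],"roll":0}

```text
clock: 13.92
position: [649.8, -31.9, 310.3]
tcp_rot: [[0.99, -0.139, -0.008], [-0.139, -0.99, 0.004], [-0.009, -0.003, -1.0]]
force: [-4.5, 6.0, -2.9]
opening: 21.4
finger_force: 30.0
```

```bash
python3 - <<'E'
from h import *
im=arm.grab_frame("scene")[60:340,200:480,::-1];s=arm.sense();print(s['clock'],s['position'],s['force'],s['opening'],s['finger_force'])
cv2.imwrite("pics/s4.png",cv2.resize(im,None,fx=2,fy=2,interpolation=cv2.INTER_CUBIC))
w=arm.camera_model("scene");T=np.linalg.inv(w["world_from_camera"]);O=np.array([737.8,-46]);X=np.array([.990,-.139]);Y=np.array([.139,.990])
for th in (35,40,45,50,55):
    a=np.radians(th-35)
    for y in (-170,170):
        P=np.r_[O+(41-160*np.cos(a))*X+y*Y,251+160*np.sin(a)];q=w["intrinsics"]@(T[:3,:3]@P+T[:3,3]);print(th,y,(q[:2]/q[2]-[200,60])*2)
E
```

```text
13.975 [649.8 -31.9 310.3] [-5.1  5.5 -1. ] 21.427360297883755 29.997579753398895
35 -170 [205.4 341.9]
35 170 [251.4 153.1]
40 -170 [206.3 332.7]
40 170 [252.4 144.2]
45 -170 [208.3 323.6]
45 170 [254.4 135.4]
50 -170 [211.5 314.7]
50 170 [257.3 126.7]
55 -170 [215.9 305.9]
55 170 [261.2 118.1]
```

View pics/s4.png

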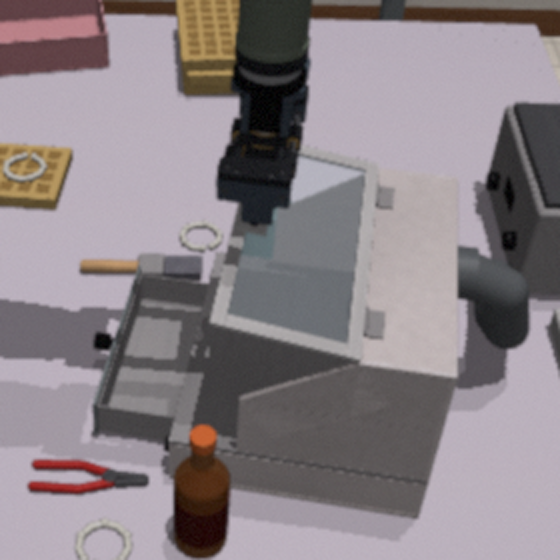

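The guard's near front corner is at about (210,322), against (208,324) predicted for 45°. The drawer knob at (102,341) hasn't moved, and the other things look undisturbed.

```bash
python3 -c "
from station import arm
print(arm.job_done())"
```

```text
the job is handed in; nothing more can be done
None
```

The job is handed in: I pulled the drawer out to its stop, then raised the guard to about 45° by the camera image, and the gripper is still holding it there. The nearby things look unmoved, and it took about 14 s of the 45 s allowed.

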